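# Refit the sprung idler in the bottle roller

## Task

The idler of the bottle roller has been washed and lies in the drying tray. Put it back in the empty bay, its sprung end in the tall grooved bracket and its plain end in the hole of the low bracket: press it in against its spring above the low bracket, lower it between the two, and ease it back until both ends have sprung fully home. Be gentle: keep the idler's push on the machine under 25 N, do not let it snap across, and leave everything else as it stands.

Things in the scene. Friction and masses are not known exactly. Their poses are not given: they have to be found in the camera images.
- mixer: Bottle roller, bolted down: grey base 270 x 244 mm, deck 62 mm high. Origin: on the table under the middle of the empty bay (nearest the robot). z up, y along the rollers, +x to the two fitted rollers (axes at x 78 and 156, height 100, tyres 28 mm thick). The bay's brackets stand on one slotted cross plate (top 66 mm high): TOGETHER they sit up to 12 mm either way along y from nominal, unreported; feel for it.
- bay (a point): Fixed to the mixer at x 0, y 0, height 100 mm, axes as the mixer's: nominal middle of the seated idler (the true one lies up to 12 mm either way along y, with the brackets). The room beside the bay's axis is free for fingers down to the deck, 50 mm and more to the fitted roller.
- hole (a point): Nominal mouth of the low bracket's bearing hole, at the mixer's y = -74 mm, height 100: the bracket's inner face, looking to +y. Blind round hole 13 mm wide, 6 mm deep, small chamfer; the stub rests in it with its axis 100 mm high. Bracket 34 mm wide (x), 12 thick, top 112 mm high.
- groove (a point): Nominal back of the tall bracket's groove, at the mixer's y = +82 mm, height 100. The groove (10 mm wide, 4 deep, from the inner face at y = 78) runs straight down, open at the bracket's top (144 mm high; mouth flared to 22 mm over the top 10 mm); its foot holds the plunger at axis height 100. There, up to height 105.5, a pocket goes 4 mm deeper (to y = 86): the plunger jumps into it.
- idler: The loose idler, origin and axes as idler_center. At its -y end a fixed steel stub 10 mm thick, 14 long, nose tapered to 6 mm. At its +y end a sprung plunger 8 mm thick, round nose, standing out 22 mm. It slides easily; goes in 16 mm, then solid: 3 N at first touch, +0.6 N per mm (11.4 N at 14 mm). Against the groove's back it must go in 12 mm for the stub to pass the low bracket: 14 mm from first touch is right.
- idler_center (a point): Middle of the idler's axis, where to grip it: hexagonal aluminium bar 20 mm across flats, 132 long, a rubber tyre (28 thick, 12 wide) 6 mm from either end; 0.15 to 0.23 kg. z up, y along the bar to the sprung end. Starts level in the tray, axis 34 mm high, two flats upright. With its axis 130 mm high it passes over the low bracket. Seated, the plunger is 2 mm in, the bar 8 mm clear of the low bracket.
- idler_plain (a point): On the idler's axis, at the end face of the bar from which the fixed stub stands out (66 mm from the centre).
- idler_sprung (a point): On the idler's axis, at the end face of the bar from which the sprung plunger stands out (66 mm from the centre); fixed to the bar, not to the plunger.
- tray: Fixed white drying tray, 130 (x) x 220 (y) x 14 mm, floor 3 mm thick; origin under its middle, y along its length. Two grey V saddles at y = -36 and +36 mm (9 mm thick, 30 mm high) carry the idler along y, sprung end to +y.
- spacer: Bystander: brass ring 26 mm across, 8 mm high, lying in the tray near its +x edge; origin under its middle.
- vial0: Bystander: capped glass sample vial 23 mm thick, 75 mm tall, standing between tray and mixer, towards the robot; origin under its middle.
- vial1: Bystander: a like vial, near the robot on its left.
- vial2: Bystander: a like vial, near the robot on its right.
- beaker: Bystander: glass beaker 70 mm across, 90 mm tall, at the left; origin under its middle.
- solvent: Bystander: amber glass bottle 80 mm across, 160 mm tall, at the right; origin under its middle.
- driver: Bystander: screwdriver lying at the left, near the robot.
Not all that is in view belongs to the job. There is more than one size of the idler; the one meant has the size given above.

How it is judged:
At the end, for the whole second after the job is handed in: The idler is let go and at rest in the empty bay, right way round, both ends of its bar within 2.2 mm of the seated axis (sideways and in height) and within 14.5 mm of the nominal place lengthways, which is only possible with the stub in the hole and the plunger sprung out in its pocket (x of idler_plain in the frame of mixer between -0.0022 and 0.0022 m and z of idler_plain in the frame of mixer between 0.0978 and 0.1022 m and y of idler_plain in the frame of mixer between -0.0805 and -0.0515 m and x of idler_sprung in the frame of mixer between -0.0022 and 0.0022 m and z of idler_sprung in the frame of mixer between 0.0978 and 0.1022 m and y of idler_sprung in the frame of mixer between 0.0515 and 0.0805 m and linear speed of idler below 0.01 m/s); the robot touches nothing.
It fails at once if the idler let go so that it snaps across in the bay (faster than 0.3 m/s) (x of idler_center in the frame of mixer between -0.008 and 0.008 m and z of idler_center in the frame of mixer between 0.092 and 0.108 m and linear speed of idler above 0.3 m/s and y of idler_center in the frame of mixer between -0.03 and 0.03 m).
It fails at once if the idler forced against the bottle roller with more than 25 N (contact force between idler and mixer above 25 N).
It fails at once if a bystander pushed more than 25 mm or knocked over (distance of any of spacer, vial0, vial1, vial2, beaker, solvent, driver from where it was at the start of the episode above 0.025 m or angle between any of vial0, vial1, vial2, beaker, solvent's own z axis and vertical above 0.5 rad).
It also fails if it takes over 64 s, if anything falls off the work surface, if the arm or the gripper's body presses on something with over 40 N, if the wrist force passes 120 N, or if a joint passes its speed limit or range.

## Robot

A 7-joint arm with a two-finger parallel gripper is mounted at the origin on the work surface. World frame = base frame: x ahead of the robot, y to its left, z up, the work surface at z = 0. Lengths are in m, angles in rad, forces in N, time in s.
With the tool pointing down it reaches from about 0.4 to 0.85 m from the base axis. Payload 10.4 kg.
Tool frame: the origin (TCP) lies at the very end of the fingers, on their centre line; the grasp point (between the pads) lies manip.hold_point_z behind it (manip.hold_point_z is the distance from the TCP to the grasp point, in m); z points along the fingers, y is the direction in which the jaws open and shut (so a half turn about z gives the same grasp; the last joint's range is limited). The gripper opens to 85 mm and grips with 20 to 120 N. Pads are 22 mm wide; open, the fingers measure 114 mm over their backs; the gripper's body (76 mm by 85 mm) begins 54 mm behind the grasp point. The pads swing forward as they close: fully open they stand 13 mm farther back than shut.
Start: joints at [-1.204, 0.332, -0.065, 1.46, 0.022, 1.35, -0.088], TCP at [0.237, 0.578, 0.231] pointing down, gripper open.
Joint ranges: [-2.6, 2.6], [-0.5, 2.12], [-1.47, 1.34], [0.16, 2.42], [-1.27, 4.41], [0.06, 2.06], [-2.6, 2.6]. Speed limits (rad/s): [2.22, 2.22, 2.79, 2.79, 3.14, 3.14, 3.14].

## Interface

Orientations are given as a unit quaternion [x, y, z, w].
In Python, from workcell import manip gives the robot as it stands.
- The arm moves only by the tool jog_arm, never from a script. Its arguments are lists of equal length, an entry for each row: "translation": the shift along the world's x, y, z in mm, a list of three; "turn": the turn about the world's z in degrees. In form: {"translation": [[x, y, z], ...], "turn": [turn, ...]}. A call has 1 to 12 rows; each row is the pose to reach, as a shift and turn from the pose measured when the call began; what a row does not reach only later rows make up. A row lasts 1/12 s, in which the tool goes at most 41.7 mm and 7.16 degrees, less where a joint would pass 70% of its speed; a pose out of reach is approached as far as the arm can. A call with a gripper value outside its range is refused whole. "grip" is the finger opening in mm, from 0 to 85.4, set as the call begins (left out, the last holds). The fingers move at their own pace and stop on an object; "grip_force" is the grip in N (left out, the last holds). Time passes only in rows, so rows that repeat a pose let the fingers close. It gives the time, the measured TCP pose, the force and the opening at its end, in the units of the state.
- manip.get_obs(): the state, without advancing time (a new reading comes with each control period).
- manip.camera(name): name is "scene" or "top" or "wrist"; returns a dict with "frame" (480x640x3 uint8, red, green, blue), "mtx" (3x3 intrinsics, pixels), "k1" (the pictures are not rectified: a ray, as slopes to the right and down, at radius r is drawn at 1 + k1 r^2 times it, then the intrinsics apply), "pose" (4x4, takes a point from camera to world coordinates). Camera axes: x right, y down, z forward; pixel columns grow to the right and rows downward; lengths in m; the calibration is good to about 2 mm. A picture is of the moment at which its call begins. There is no depth.
- manip.hand_in(): hands the job in, once; it reports no verdict.
Trained networks look in a picture, given as the dict that the camera call returned (one of the last four; its "shot" number tells which), for a name from the list of things; names that differ only in an ending like _2 or _b are one class to them, and where a whole thing is asked for, a point or a joint stands for the part that bears it (a point fixed in the world has none). Each returns a list of dicts, best first, with "confidence" (0 to 1); they miss things now and then, are a little off and sometimes report something else, mostly with a low value. They report only what shows in the picture. A call takes as long as a camera call. They do not tell look-alikes from the thing itself.
- manip.outline_of(picture, label): "mask" (480x640 bool, what is visible of it) and "extent" ([left, top, right, bottom] in pixels, round what is visible of it).
- manip.pinpoint(picture, label): "at" ([column, row] in pixels: a listed point, or the origin of a listed thing).
The state is a dict: "clock": time; "joint_pos": joint angles; "joint_velocities": joint speeds; "tau": joint torques, N m; "position": TCP position; "ee_rot": TCP orientation; "ft_force": force on the tool from outside, world axes, zero at the start; "torque": the same for the moment, N m; "grip_width": opening from 0.0 (shut) to 1.0 (fully open).
Only numpy, scipy, OpenCV 4.12 (cv2) and the standard library are available. Lean on these libraries where they do the work, as an engineer would, in place of code of your own. Each camera call takes 0.05 s, during which the arm holds its last target. There are 200 camera calls.

## Working session

There is one attempt and no reset: what is moved stays moved. The work goes in short steps, Python scripts to look and compute and a tool call to move; the robot and the scene stay as the last step left them, time stands still between calls to the robot, and variables do not carry over. Pictures are saved under pics/ and viewed, about 8 in all and at most 12, crops included, and the job is handed in when it is done.

Besides the shell and the picture viewer there is one more tool, called by a JSON object that holds its "api" and its "payload", one argument or row to a line. jog_arm: Moves the arm, as the interface text tells. Its arguments: {"type":"object","properties":{"translation":{"type":"array"},"turn":{"type":"array"},"grip":{"type":"number"},"grip_force":{"type":"number"}},"required":["translation","turn"]}

```bash
mkdir -p pics; ls
cat > h.py <<'E'
import numpy as np, cv2
from workcell import manip
def ray(pic,uv):
    K=pic["mtx"];k1=pic["k1"];d=np.array([(uv[0]-K[0][2])/K[0][0],(uv[1]-K[1][2])/K[1][1]])
    s=d.copy()
    for _ in range(20): s=d/(1+k1*(s@s))
    P=np.array(pic["pose"]);return P[:3,3],P[:3,:3]@np.array([s[0],s[1],1.])
def atz(pic,uv,z):
    o,d=ray(pic,uv);return o+d*(z-o[2])/d[2]
def proj(pic,p):
    P=np.array(pic["pose"]);c=P[:3,:3].T@(np.array(p)-P[:3,3]);s=c[:2]/c[2];s=s*(1+pic["k1"]*(s@s))
    K=pic["mtx"];return np.array([K[0][0]*s[0]+K[0][2],K[1][1]*s[1]+K[1][2]])
def tri(obs):
    A=np.zeros((3,3));b=np.zeros(3)
    for pic,uv in obs:
        o,d=ray(pic,uv);d=d/np.linalg.norm(d);M=np.eye(3)-np.outer(d,d);A+=M;b+=M@o
    return np.linalg.solve(A,b)
def save(pic,name,crop=None,scale=1):
    f=pic["frame"][:,:,::-1]
    if crop: f=f[crop[1]:crop[3],crop[0]:crop[2]]
    cv2.imwrite("pics/"+name,cv2.resize(f,None,fx=scale,fy=scale,interpolation=cv2.INTER_CUBIC))
E
python3 - <<'E'
from h import *
print(manip.hold_point_z); print(manip.get_obs())
zs=dict(idler_center=.034,idler_plain=.034,idler_sprung=.034,mixer=0,bay=.1,hole=.1,groove=.1,tray=0,spacer=0,vial0=0,beaker=0,solvent=0)
for c in("top","scene"):
    p=manip.camera(c);save(p,c+"1.png");print(c,np.array(p["pose"]).round(3).tolist())
    for n,z in zs.items():
        for r in manip.pinpoint(p,n)[:3]: print(n,round(r["confidence"],2),np.round(r["at"],1),atz(p,r["at"],z).round(4))
E
```

```text
pics
0.0187
{'clock': 0.0, 'joint_pos': array([-1.20360271,  0.33287561, -0.06469502,  1.46095144,  0.02158688,
        1.34985793, -0.08849606]), 'joint_velocities': array([-0.00011961,  0.00048822,  0.00115764,  0.00021993,  0.00250602,
       -0.00073871,  0.00056247]), 'tau': array([ 1.54422094e-03, -6.25440931e+01,  5.05112554e-02, -3.91607165e+01,
        1.63423747e-02,  9.73346236e-03, -3.09873087e-05]), 'position': array([0.23736204, 0.57777695, 0.23050873]), 'ee_rot': array([ 1.93656648e-01,  9.81069118e-01, -6.90104283e-04, -1.09532329e-04]), 'ft_force': array([ 0.06487205, -0.22827899,  0.08123873]), 'torque': array([-0.05049537, -0.04219764, -0.00061147]), 'grip_width': 1.0022907168540645}
top [[0.01, -0.988, 0.154, 0.357], [-1.0, -0.011, -0.005, -0.031], [0.007, -0.154, -0.988, 1.157], [0.0, 0.0, 0.0, 1.0]]
idler_center 0.73 [397.6 270.2] [ 0.4765 -0.2284  0.034 ]
idler_center 0.67 [429.2 176.3] [ 0.7119 -0.3107  0.034 ]
idler_center 0.58 [190.4 322.2] [0.348  0.2634 0.034 ]
idler_plain 0.84 [433.2 212.3] [ 0.6203 -0.3182  0.034 ]
idler_plain 0.72 [422.  277.8] [ 0.4588
[... 1503 characters left out ...]
 0.2323 0.    ]
mixer 0.31 [272.  304.8] [ 0.4513 -0.1966  0.    ]
bay 0.8 [395.2 196.3] [0.5407 0.229  0.1   ]
bay 0.53 [407.6 182. ] [0.5361 0.3107 0.1   ]
hole 0.76 [384.8 210.4] [0.5488 0.1574 0.1   ]
groove 0.92 [405.6 182.4] [0.5324 0.3057 0.1   ]
tray 0.97 [274.3 318.8] [ 0.4834 -0.2273  0.    ]
tray 0.63 [316.7 256. ] [0.4384 0.0035 0.    ]
spacer 0.49 [293.9 323.4] [ 0.5291 -0.2126 -0.    ]
vial0 0.71 [314.  257.7] [ 0.4364 -0.0059  0.    ]
vial0 0.55 [209.  309.4] [ 0.3373 -0.293   0.    ]
vial0 0.5 [341.4 195. ] [0.3383 0.2731 0.    ]
beaker 0.73 [437.9 184.2] [0.5592 0.4954 0.    ]
beaker 0.59 [403. 183.] [0.4639 0.4385 0.    ]
solvent 0.87 [178.  414.3] [ 0.4836 -0.5291  0.    ]
```

View pics/top1.png

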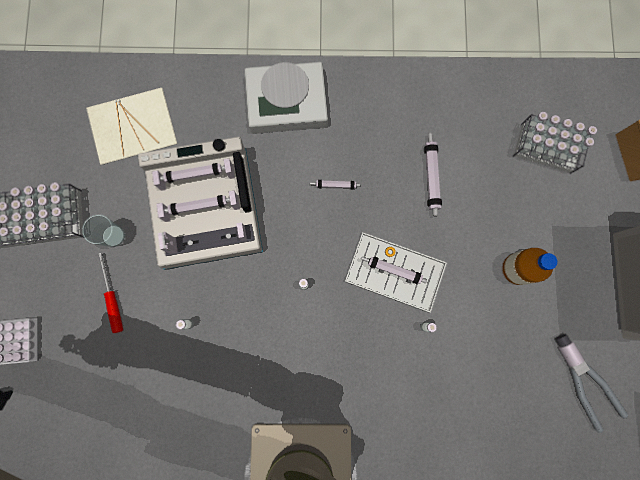

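View pics/scene1.png

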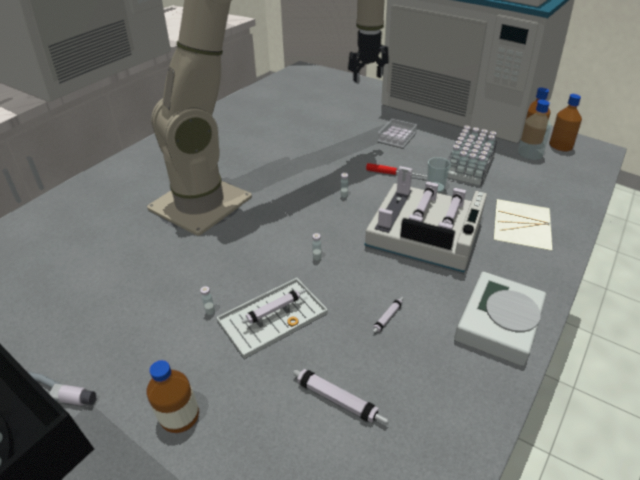

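Candidates for the idler, by top-view pixel:
- (397,270): lies in the tray on the saddles and measures about 132 mm between bar ends.
- (335,184): a small one loose on the table.
- (432,176): a big one loose on the table.
- The two fitted rollers.

I choose the tray one. On the way I'll stop above the mixer for a wrist view.

{"api": "jog_arm", "payload": {
  "translation": [
    [18, -29, 10],
    [36, -58, 20],
    [54, -87, 30],
    [72, -116, 40],
    [90, -145, 50],
    [108, -174, 60],
    [126, -203, 70],
    [144, -232, 80],
    [162, -261, 90],
    [180, -290, 100],
    [198, -319, 110],
    [213, -343, 120]
  ],
  "turn": [-5, -10, -15, -20, -25, -30, -35, -40, -45, -50, -55, -59]
}}

```text
clock: 2.3
position: [0.4516, 0.2326, 0.3522]
ee_rot: [0.654, 0.756, 0.0, 0.0]
ft_force: [0.9, -0.1, -0.4]
grip_width: 1.002
```

{"api": "jog_arm", "payload": {
  "translation": [
    [0, 0, 0],
    [0, 0, 0],
    [0, 0, 0]
  ],
  "turn": [0, 0, 0]
}}

```text
clock: 2.55
position: [0.4511, 0.2333, 0.352]
ee_rot: [0.653, 0.757, 0.0, -0.0]
ft_force: [-0.2, 0.5, -0.1]
grip_width: 1.0
```

Run:
```python
from h import *
p=manip.camera("wrist");save(p,"w1.png");print(np.array(p["pose"]).round(3).tolist(),p["mtx"],p["k1"])
for n,z in dict(mixer=0,bay=.1,hole=.1,groove=.1).items():
    for r in manip.pinpoint(p,n)[:2]: print(n,round(r["confidence"],2),np.round(r["at"],1),atz(p,r["at"],z).round(4))
for n in((.5495,.158,.1),(.526,.311,.1)):print(proj(p,n))
np.save("w1.npy",p,allow_pickle=True)
```

```text
[[0.989, 0.14, 0.039, 0.441], [0.145, -0.954, -0.261, 0.299], [0.001, 0.264, -0.965, 0.495], [0.0, 0.0, 0.0, 1.0]] [[408.95170119   0.         314.75264031]
 [  0.         408.95170119 240.08102372]
 [  0.           0.           1.        ]] -0.06091033276884292
mixer 0.86 [386.5 200.2] [0.5406 0.2279 0.    ]
bay 0.6 [402.7 217. ] [0.5395 0.2281 0.1   ]
hole 0.79 [404.2 285.6] [0.5558 0.1571 0.1   ]
groove 0.93 [402.9 129.3] [0.5231 0.3106 0.1   ]
[398.45636025 284.02716544]
[405.95606209 129.38509863]
```

View pics/w1.png

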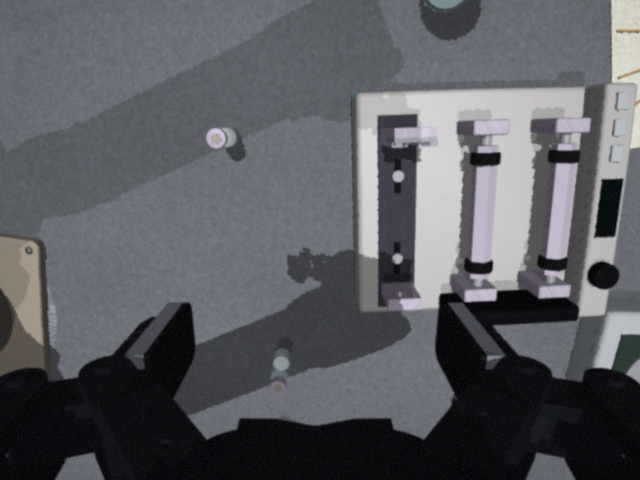

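The wrist view shows the bay with its dark cross plate at cols 379-417. The tall bracket is at (405,135), the low one at (403,295), and the fitted rollers are at cols 483 and 560. I'll go closer for an accurate mixer pose.

{"api": "jog_arm", "payload": {
  "translation": [
    [22, -6, -30],
    [45, -12, -60],
    [68, -18, -90],
    [90, -23, -120],
    [90, -23, -130],
    [90, -23, -130],
    [90, -23, -130],
    [90, -23, -130]
  ],
  "turn": [0, 0, 0, 0, 0, 0, 0, 0]
}}

```text
clock: 3.47
position: [0.5408, 0.2117, 0.2235]
ee_rot: [0.653, 0.758, 0.001, 0.0]
ft_force: [-0.5, -0.2, 0.5]
grip_width: 1.003
```

Run:
```python
from h import *
p=manip.camera("wrist");save(p,"w2.png",(160,0,560,330),2);print(np.array(p["pose"]).round(4).tolist())
for n,z in dict(mixer=0,bay=.1,hole=.1,groove=.1).items():
    for r in manip.pinpoint(p,n)[:2]: print(n,round(r["confidence"],2),np.round(r["at"],1),atz(p,r["at"],z).round(4))
np.save("w2.npy",p,allow_pickle=True)
```

```text
[[0.989, 0.1418, 0.0409, 0.5304], [0.1476, -0.9543, -0.2598, 0.277], [0.0022, 0.263, -0.9648, 0.3662], [0.0, 0.0, 0.0, 1.0]]
mixer 0.93 [320.4 184.2] [0.5433 0.2304 0.    ]
bay 0.86 [318.5 204.3] [0.5405 0.2298 0.1   ]
hole 0.65 [324.1 308. ] [0.5556 0.1569 0.1   ]
groove 0.66 [313.2  72.9] [0.5251 0.3102 0.1   ]
```

View pics/w2.png

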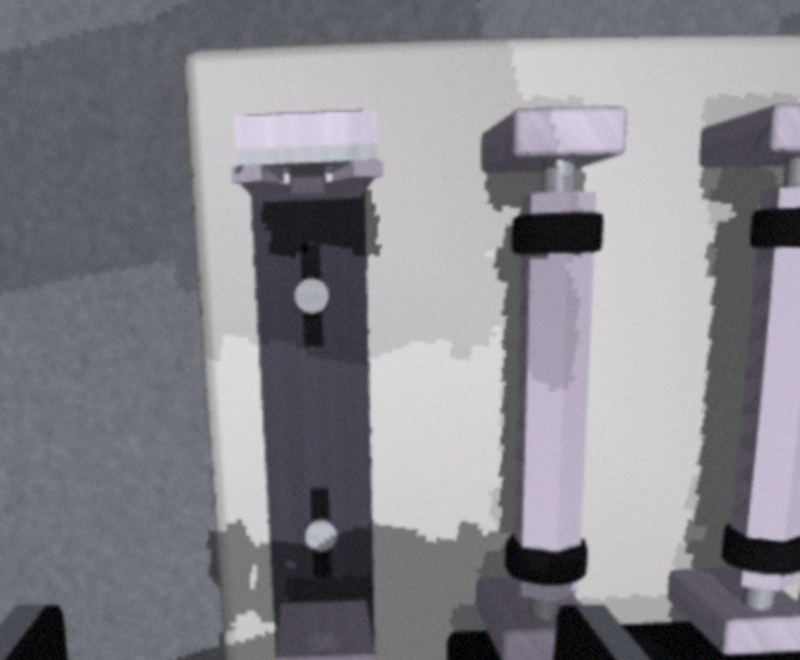

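The picture shows screws at crop (311,296) and (321,535), the groove mouth centred at about (309,178), the tall bracket top spanning cols 236-377, and the middle roller's tyres at (557,231) and (546,559).

Run:
```python
from h import *
p=np.load("w2.npy",allow_pickle=True).item()
def c(x,y,z): 
    q=atz(p,(160+x/2,y/2),z);print((x,y,z),q.round(4));return q
s1=c(311,296,.068);s2=c(321,535,.068)
g=c(309,178,.144);c(287,178,.134);c(331,178,.134);c(236,147,.144);c(377,147,.144);c(236,115,.144);c(377,113,.144);c(234,182,.134);c(382,180,.134)
e1=c(192,70,.06);e2=c(220,520,.06)
t1=c(557,231,.1);t2=c(546,559,.1)
c(281,603,.112);c(369,602,.112)
for a,b in((s1,s2),(e1,e2),(t1,t2)):
    d=a-b;print(np.degrees(np.arctan2(-d[0],d[1])),np.hypot(*d[:2]))
th=np.radians(8.3);ex=np.array([np.cos(th),np.sin(th)])
for q in(s1,s2,g,t1,t2):print("x along",ex@q[:2])
```

```text
(311, 296, 0.068) [0.5335 0.2641 0.068 ]
(321, 535, 0.068) [0.5507 0.1757 0.068 ]
(309, 178, 0.144) [0.5278 0.297  0.144 ]
(287, 178, 0.134) [0.5218 0.297  0.134 ]
(331, 178, 0.134) [0.5335 0.2987 0.134 ]
(236, 147, 0.144) [0.5082 0.3018 0.144 ]
(377, 147, 0.144) [0.5439 0.3071 0.144 ]
(236, 115, 0.144) [0.5072 0.3094 0.144 ]
(377, 113, 0.144) [0.5425 0.3152 0.144 ]
(234, 182, 0.134) [0.5078 0.2939 0.134 ]
(382, 180, 0.134) [0.5472 0.3003 0.134 ]
(192, 70, 0.06) [0.4814 0.3342 0.06  ]
(220, 520, 0.06) [0.511  0.1733 0.06  ]
(557, 231, 0.1) [0.6068 0.2972 0.1   ]
(546, 559, 0.1) [0.6275 0.1892 0.1   ]
(281, 603, 0.112) [0.538  0.1647 0.112 ]
(369, 602, 0.112) [0.5673 0.1694 0.112 ]
10.963275400131591 0.09013614393650901
10.41224811619837 0.16365328574773935
10.838041655535756 0.10994864764960326
x along 0.5660806130545034
x along 0.5702688960141619
x along 0.5651415580565997
x along 0.643371768754992
x along 0.6482405915043481
```

Run:
```python
from h import *
p=np.load("w2.npy",allow_pickle=True).item()
th=np.radians(10.8);ex=np.array([np.cos(th),np.sin(th)]);ey=np.array([-ex[1],ex[0]])
for n,x,y,z in(("low inner foot",325,603,.066),("low top edge",325,655,.112),("tall inner foot",308,197,.066),("tall row163",308,163,.144),("tall 148",308,148,.144),("tall back",308,113,.144),("lip bottom",260,184,.144),("lip bottom",308,190,.134),
 ("roll1 far br inner bottom?",560,160,.112),("roll1 hex top end",560,193,.11),("hex",552,585,.11),("deck far edge",300,50,.06)):
    q=atz(p,(160+x/2,y/2),z)[:2];print(n,(ex@q-.5738).round(4),(ey@q-.1235).round(4))
p=manip.camera("top");save(p,"t2.png",(150,130,270,270),5)
```

```text
low inner foot 0.0006 -0.0834
low top edge -0.0003 -0.0824
tall inner foot 0.0001 0.07
tall row163 0.0002 0.073
tall 148 0.0003 0.0767
tall back 0.0007 0.0851
lip bottom -0.0124 0.0683
lip bottom -0.0 0.0671
roll1 far br inner bottom? 0.0748 0.0748
roll1 hex top end 0.0756 0.0656
hex 0.0775 -0.0608
deck far edge -0.0006 0.1194
```

The foot and top edges of both brackets agree that they sit about 8.5 mm towards -y. The mixer yaw is about 10.8° and the axis is consistent to 0.5 mm. Next is the tray.

{"api": "jog_arm", "payload": {
  "translation": [
    [-7, -40, 0],
    [-14, -80, 0],
    [-21, -120, 0],
    [-28, -160, 0],
    [-34, -200, 0],
    [-41, -240, 0],
    [-48, -281, 0],
    [-55, -322, 0],
    [-62, -363, 0],
    [-68, -403, 0],
    [-75, -443, 0],
    [-81, -482, 0]
  ],
  "turn": [-2, -5, -8, -11, -14, -17, -20, -22, -24, -26, -27, -28.5]
}}

```text
clock: 4.77
position: [0.4592, -0.2731, 0.2233]
ee_rot: [0.82, 0.573, 0.001, 0.001]
ft_force: [0.5, -0.1, -0.5]
grip_width: 1.003
```

{"api": "jog_arm", "payload": {
  "translation": [
    [0, 0, -10],
    [0, 0, -20],
    [0, 0, -20],
    [0, 0, -20],
    [0, 0, -20]
  ],
  "turn": [0, 0, 0, 0, 0]
}}

```text
clock: 5.18
position: [0.4599, -0.2716, 0.2035]
ee_rot: [0.819, 0.574, 0.002, 0.001]
ft_force: [-0.3, -0.0, 0.6]
grip_width: 0.998
```

Run:
```python
from h import *
p=manip.camera("wrist");save(p,"w3.png",(120,0,520,400),1.5)
np.save("w3.npy",p,allow_pickle=True)
o=manip.get_obs();print(o["position"],o["ee_rot"])
for n,z in dict(idler_center=.034,idler_plain=.034,idler_sprung=.034).items():
    for r in manip.pinpoint(p,n)[:2]: print(n,round(r["confidence"],2),np.round(r["at"],1),atz(p,r["at"],z).round(4))
```

```text
[ 0.45998202 -0.27183547  0.20369802] [8.18846211e-01 5.74010091e-01 1.65268058e-03 7.52540059e-04]
idler_center 0.94 [316.4 144.1] [ 0.4804 -0.2203  0.034 ]
idler_center 0.73 [628.2 171.1] [ 0.7055 -0.3212  0.034 ]
idler_plain 0.93 [531.7 205. ] [ 0.6244 -0.3212  0.034 ]
idler_plain 0.75 [316.  231.5] [ 0.4572 -0.2834  0.034 ]
idler_sprung 0.8 [314.7  54.9] [ 0.5005 -0.161   0.034 ]
```

View pics/w3.png

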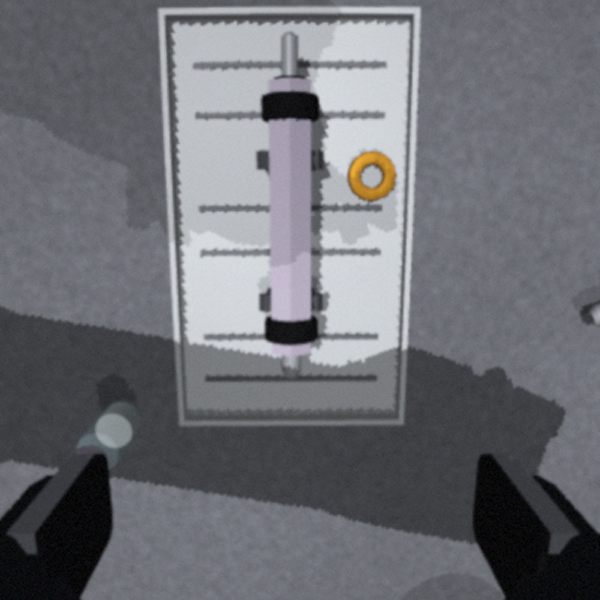

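The crop shows the idler with its sprung end up at (290,77) and its plain end at (290,353). The ring is at (372,175), right of the grip zone. The length is about 131 mm and the heading about 70.2°, so this is the right idler. Now to approach.

{"api": "jog_arm", "payload": {
  "translation": [
    [10, 25, -20],
    [19.5, 50.3, -40],
    [19.5, 50.3, -75],
    [19.5, 50.3, -105],
    [19.5, 50.3, -130],
    [19.5, 50.3, -145],
    [19.5, 50.3, -145],
    [19.5, 50.3, -145],
    [19.5, 50.3, -145]
  ],
  "turn": [0.2, 0.2, 0.2, 0.2, 0.2, 0.2, 0.2, 0.2, 0.2],
  "grip": 50,
  "grip_force": 40
}}

```text
clock: 6.13
position: [0.48, -0.2225, 0.06]
ee_rot: [0.818, 0.575, 0.002, 0.002]
ft_force: [-0.4, 0.2, 0.9]
grip_width: 0.586
```

Run:
```python
from h import *
p=manip.camera("wrist");save(p,"w4.png")
np.save("w4.npy",p,allow_pickle=True)
o=manip.get_obs();print(o["position"],o["ee_rot"],np.array(p["pose"]).round(4).tolist())
for n,z in dict(idler_center=.034,idler_plain=.034,idler_sprung=.034).items():
    for r in manip.pinpoint(p,n)[:2]: print(n,round(r["confidence"],2),np.round(r["at"],1),atz(p,r["at"],z).round(4))
```

```text
[ 0.48020182 -0.22247884  0.0602008 ] [0.81812881 0.57502725 0.0024565  0.00169644] [[0.9407, -0.3286, -0.0846, 0.5018], [-0.3393, -0.9073, -0.2484, -0.1602], [0.0049, 0.2624, -0.965, 0.2028], [0.0, 0.0, 0.0, 1.0]]
idler_center 0.92 [309.2 281.4] [ 0.4783 -0.2206  0.034 ]
idler_plain 0.82 [312.4 412.2] [ 0.4563 -0.2853  0.034 ]
idler_sprung 0.58 [308.8 129.5] [ 0.5003 -0.1597  0.034 ]
idler_sprung 0.42 [309.2 283.4] [ 0.478  -0.2214  0.034 ]
```

View pics/w4.png

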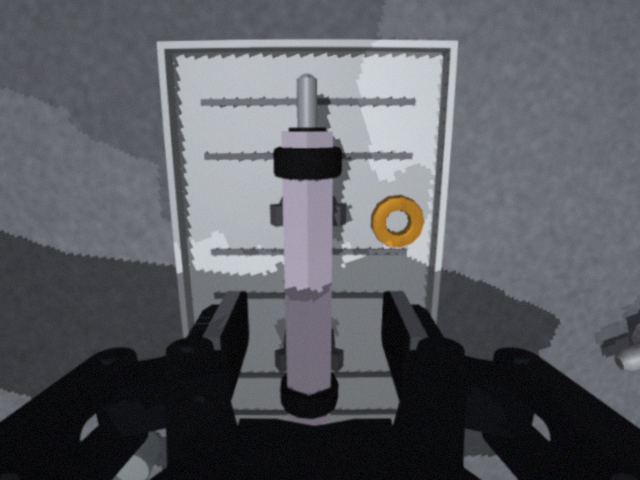

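The view shows the bar between the fingers, about 2 mm left of their centre (bar at col 309, finger midpoint about 315). I'll correct that and go down.

{"api": "jog_arm", "payload": {
  "translation": [
    [-1, 0.4, -8],
    [-1.9, 0.7, -20],
    [-1.9, 0.7, -32],
    [-1.9, 0.7, -41],
    [-1.9, 0.7, -45.5],
    [-1.9, 0.7, -45.5],
    [-1.9, 0.7, -45.5],
    [-1.9, 0.7, -45.5]
  ],
  "turn": [0.3, 0.3, 0.3, 0.3, 0.3, 0.3, 0.3, 0.3]
}}

```text
clock: 7.0
position: [0.4783, -0.2218, 0.0146]
ee_rot: [0.817, 0.577, 0.002, 0.002]
ft_force: [0.3, 0.5, -0.6]
grip_width: 0.586
```

{"api": "jog_arm", "payload": {
  "translation": [
    [0, 0, 0],
    [0, 0, 0],
    [0, 0, 0],
    [0, 0, 0],
    [0, 0, 0],
    [0, 0, 0],
    [0, 0, 0],
    [0, 0, 0]
  ],
  "turn": [0, 0, 0, 0, 0, 0, 0, 0],
  "grip": 15,
  "grip_force": 50
}}

```text
clock: 7.67
position: [0.4775, -0.2215, 0.015]
ee_rot: [0.817, 0.577, 0.002, 0.001]
ft_force: [-6.9, 2.0, 10.3]
grip_width: 0.224
```

```bash
python3 -c "
from h import *
o=manip.get_obs();print(o)"
```

```text
{'clock': 7.6667, 'joint_pos': array([-0.20172878,  0.41030283,  0.64550305,  1.96590988, -0.32531905,
        0.86406347,  0.27668984]), 'joint_velocities': array([-0.00189595, -0.00069799,  0.00130795,  0.00105224, -0.00069382,
        0.00021854, -0.00048448]), 'tau': array([-9.16366582e-02, -4.48004043e+01,  8.94905627e+00, -2.99417388e+01,
       -3.35507244e-01, -2.33263560e+00,  4.09094535e-02]), 'position': array([ 0.47751935, -0.22154742,  0.01502744]), 'ee_rot': array([8.16733457e-01, 5.77009822e-01, 2.35050325e-03, 7.75286244e-04]), 'ft_force': array([-6.86644367,  2.00983243, 10.26835861]), 'torque': array([ 0.58442485,  1.40188585, -0.02600119]), 'grip_width': 0.2244223390312876}
```

Gripped (opening 19 mm). The slight side force will go once it is lifted.

{"api": "jog_arm", "payload": {
  "translation": [
    [0, 0, 3],
    [0, 0, 10],
    [0, 0, 25],
    [0, 0, 45],
    [0, 0, 70],
    [0, 0, 100],
    [0, 0, 130],
    [0, 0, 160],
    [0, 0, 180],
    [0, 0, 185],
    [0, 0, 185],
    [0, 0, 185]
  ],
  "turn": [0, 0, 0, 0, 0, 0, 0, 0, 0, 0, 0, 0]
}}

```text
clock: 8.67
position: [0.4772, -0.2213, 0.1993]
ee_rot: [0.817, 0.577, 0.002, 0.001]
ft_force: [-0.3, 0.2, -3.3]
grip_width: 0.224
```

Run:
```python
from h import *
p=manip.camera("wrist");save(p,"w5.png",(160,40,480,460),1.4)
np.save("w5.npy",p,allow_pickle=True)
o=manip.get_obs();x=o["position"];print(x,o["ee_rot"],o["ft_force"],o["grip_width"])
from scipy.spatial.transform import Rotation as R
Rm=R.from_quat(o["ee_rot"]).as_matrix()
for n in("idler_center","idler_plain","idler_sprung"):
    for r in manip.pinpoint(p,n)[:1]:
        q=atz(p,r["at"],x[2]+.0187);print(n,round(r["confidence"],2),np.round(r["at"],1),"tool xyz mm",(Rm.T@(q-x)*1000).round(2))
```

```text
[ 0.47689171 -0.22119655  0.19868747] [8.16695881e-01 5.77065636e-01 1.75476188e-03 1.05820194e-04] [ 1.66768353  0.66158378 -2.62043184] 0.21985343443679833
idler_center 0.93 [619.9 231.8] tool xyz mm [ 34.73 100.08 -18.38]
idler_plain 0.88 [526.6 268.3] tool xyz mm [ 22.38  69.86 -18.49]
idler_sprung 0.75 [315.3 132.4] tool xyz mm [ 65.1    0.52 -18.52]
```

View pics/w5.png

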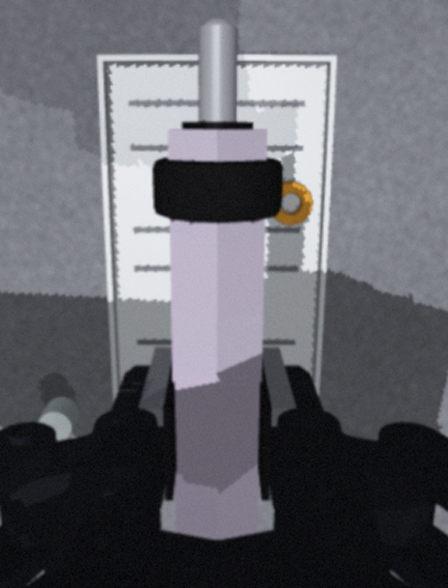

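Held well and level, with the plunger axis at about col 316 and the tip at row 54. The wrist camera reads 0.5 to 1.4 mm to the right, so I'll correct the axis by about -1 mm. Now carry it over the bay.

{"api": "jog_arm", "payload": {
  "translation": [
    [3, 18, 5],
    [8, 50, 8],
    [14, 88, 10],
    [20, 126, 10],
    [27, 166, 10],
    [33, 206, 10],
    [40, 246, 10],
    [46, 286, 10],
    [53, 326, 10],
    [59, 364, 10],
    [64, 397, 10],
    [67, 415, 10]
  ],
  "turn": [1, 3, 6, 9, 12, 15, 18, 21, 24, 27, 29, 30]
}}

```text
clock: 9.87
position: [0.543, 0.1986, 0.2073]
ee_rot: [0.637, 0.771, 0.001, -0.001]
ft_force: [-0.2, 0.1, -1.5]
grip_width: 0.224
```

{"api": "jog_arm", "payload": {
  "translation": [
    [0, 5, -5],
    [0.5, 8, -20],
    [0.8, 8, -32],
    [0.8, 8, -38],
    [0.8, 8, -38],
    [0.8, 8, -38],
    [0.8, 8, -38],
    [0.8, 8, -38]
  ],
  "turn": [0.3, 0.3, 0.3, 0.3, 0.3, 0.3, 0.3, 0.3]
}}

```text
clock: 10.53
position: [0.5443, 0.2062, 0.1701]
ee_rot: [0.635, 0.772, 0.002, -0.001]
ft_force: [-0.8, -0.2, -1.5]
grip_width: 0.223
```

Run:
```python
from h import *
p=manip.camera("wrist");save(p,"w6.png",(190,0,450,200),3)
np.save("w6.npy",p,allow_pickle=True)
o=manip.get_obs();x=o["position"];q=o["ee_rot"];print(x,q,o["ft_force"],o["grip_width"])
print("yaw",np.degrees(np.arctan2(2*q[1]**2-1,2*q[0]*q[1])))
```

```text
[0.54419574 0.20635932 0.17003988] [ 0.63521759  0.77233109  0.0015392  -0.00096416] [ 0.81756774 -0.04427936 -0.98137637] 0.22548484398058125
yaw 11.127410273185069
```

View pics/w6.png

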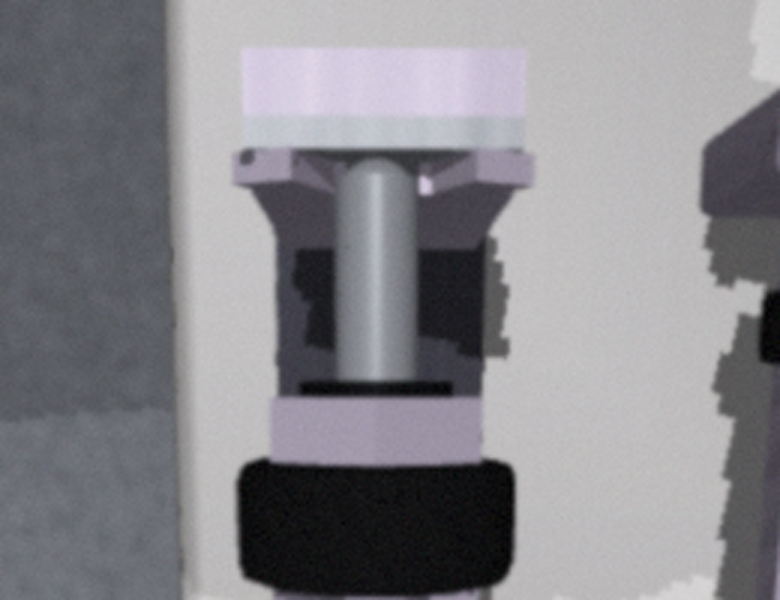

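Run:
```python
from h import *
from scipy.spatial.transform import Rotation as R
p=np.load("w6.npy",allow_pickle=True).item()
x=np.array([0.5442,0.2063,0.1700]);Rm=R.from_quat([0.63521759,0.77233109,0.0015392,-0.00096416]).as_matrix()
print((Rm.T@(np.array(p["pose"])[:3,3]-x)*1000).round(1))
for n,c,r,z in(("plunger tip",376,160,.1887),("plunger root",376,380,.1887),("bar ridge",376,430,.2),("bar end L",271,398,.1887),("bar end R",482,398,.1887),
  ("lipL top",234,152,.144),("lipR top",535,152,.144),("lip front edge",400,185,.144),("slab back",383.5,48,.144),("slab L",241,115,.144),("slab R",526,115,.144),("foot L",278,395,.066),("foot R",484,395,.066),("whitespot R",432,185,.134)):
    q=atz(p,(190+c/3,r/3),z);print(n,(Rm.T@(q-x)*1000).round(2)[:2])
```

```text
[  66.2   -0.3 -142.8]
plunger tip [ 8.699e+01 -7.000e-02]
plunger root [66.7  -0.09]
bar ridge [62.28 -0.11]
bar end L [ 65.   -10.42]
bar end R [64.99 10.35]
lipL top [ 95.53 -18.23]
lipR top [95.52 20.44]
lip front edge [91.44  3.1 ]
slab back [107.91   0.96]
slab L [ 99.99 -17.23]
slab R [99.98 19.18]
foot L [ 64.44 -19.03]
foot R [64.41 21.24]
whitespot R [92.94  7.68]
```

Plunger and bracket in one view: the groove is about 1 mm to mixer +x of the plunger, and the tip is about 9 mm short of the groove back. That agrees with the -8.5 mm bracket offset. I'll advance and lower through the flare.

{"api": "jog_arm", "payload": {
  "translation": [
    [-0.2, 2.5, 0],
    [-0.4, 5, 0],
    [-0.5, 7, 0],
    [-0.5, 7, -8],
    [-0.5, 7, -18],
    [-0.5, 7, -28],
    [-0.5, 7, -34],
    [-0.5, 7, -38],
    [-0.5, 7, -40],
    [-0.5, 7, -40],
    [-0.5, 7, -40]
  ],
  "turn": [-0.3, -0.3, -0.3, -0.3, -0.3, -0.3, -0.3, -0.3, -0.3, -0.3, -0.3]
}}

```text
clock: 11.5
position: [0.5439, 0.2134, 0.1303]
ee_rot: [0.637, 0.771, 0.002, -0.001]
ft_force: [0.3, -0.2, -1.4]
grip_width: 0.224
```

Run:
```python
from h import *
p=manip.camera("wrist");save(p,"w7.png",(190,0,450,200),3)
np.save("w7.npy",p,allow_pickle=True)
o=manip.get_obs();x=o["position"];q=o["ee_rot"];print(x,q,o["ft_force"],o["torque"],o["grip_width"])
print("yaw",np.degrees(np.arctan2(2*q[1]**2-1,2*q[0]*q[1])))
```

```text
[0.54398296 0.21342172 0.13047083] [ 0.63723018  0.77067082  0.00187636 -0.00081992] [ 0.64875853 -0.30338279 -1.4065232 ] [-0.03390544 -0.00303716  0.0231936 ] 0.22229429787476063
yaw 10.828386396903023
```

View pics/w7.png

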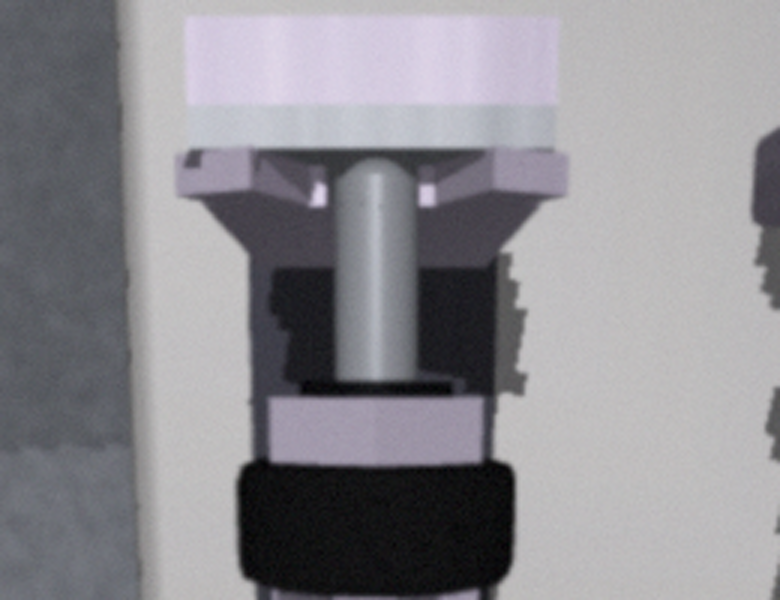

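The plunger (col 376) now sits between the groove lips (327 and 418, middle 372), about 0.4 mm off. I'll trim that and lower to axis height 130 mm.

{"api": "jog_arm", "payload": {
  "translation": [
    [-0.3, 0, -3],
    [-0.3, 0, -6],
    [-0.3, 0, -9],
    [-0.3, 0, -12],
    [-0.3, 0, -15],
    [-0.3, 0, -17.5],
    [-0.3, 0, -18.5],
    [-0.3, 0, -18.5],
    [-0.3, 0, -18.5]
  ],
  "turn": [0, 0, 0, 0, 0, 0, 0, 0, 0]
}}

```text
clock: 12.3
position: [0.5437, 0.2134, 0.1119]
ee_rot: [0.637, 0.771, 0.002, -0.001]
ft_force: [-0.1, 1.2, -1.7]
grip_width: 0.222
```

{"api": "jog_arm", "payload": {
  "translation": [
    [-0.19, 1, 0],
    [-0.37, 2, 0],
    [-0.56, 3, 0],
    [-0.75, 4, 0],
    [-0.75, 4, 0],
    [-0.75, 4, 0]
  ],
  "turn": [0, 0, 0, 0, 0, 0]
}}

```text
clock: 12.8
position: [0.5431, 0.2169, 0.112]
ee_rot: [0.637, 0.77, 0.002, -0.001]
ft_force: [1.5, -2.9, -1.4]
grip_width: 0.22
```

{"api": "jog_arm", "payload": {
  "translation": [
    [-0.19, 1, 0],
    [-0.37, 2, 0],
    [-0.56, 3, 0],
    [-0.75, 4, 0],
    [-0.75, 4, 0],
    [-0.75, 4, 0]
  ],
  "turn": [0, 0, 0, 0, 0, 0]
}}

```text
clock: 13.3
position: [0.5425, 0.2204, 0.1119]
ee_rot: [0.638, 0.77, 0.001, -0.0]
ft_force: [0.5, -5.7, -0.6]
grip_width: 0.22
```

{"api": "jog_arm", "payload": {
  "translation": [
    [0, 0, 0],
    [0, 0, 0],
    [0, 0, 0]
  ],
  "turn": [0, 0, 0]
}}

```text
clock: 13.55
position: [0.5426, 0.22, 0.1119]
ee_rot: [0.638, 0.77, 0.001, -0.0]
ft_force: [1.8, -5.1, -0.9]
grip_width: 0.226
```

The force rises as the spring predicts (5.4 N, about 4.4 mm in). I'll press on to about 14 mm.

{"api": "jog_arm", "payload": {
  "translation": [
    [-0.19, 1, 0],
    [-0.38, 2, 0],
    [-0.57, 3, 0],
    [-0.76, 4, 0],
    [-0.95, 5, 0],
    [-1.15, 6, 0],
    [-1.34, 7, 0],
    [-1.53, 8, 0],
    [-1.74, 9.1, 0],
    [-1.74, 9.1, 0],
    [-1.74, 9.1, 0],
    [-1.74, 9.1, 0]
  ],
  "turn": [0, 0, 0, 0, 0, 0, 0, 0, 0, 0, 0, 0]
}}

```text
clock: 14.55
position: [0.5412, 0.2271, 0.1117]
ee_rot: [0.638, 0.77, 0.0, 0.001]
ft_force: [1.6, -10.5, -1.3]
grip_width: 0.223
```

{"api": "jog_arm", "payload": {
  "translation": [
    [0, 0, 0],
    [0, 0, 0]
  ],
  "turn": [0, 0]
}}

```text
clock: 14.72
position: [0.5416, 0.2251, 0.1116]
ee_rot: [0.639, 0.769, -0.0, 0.001]
ft_force: [2.1, -8.6, -1.1]
grip_width: 0.223
```

Run:
```python
from h import *
p=manip.camera("wrist");save(p,"w8.png",(230,0,410,460),1.7)
np.save("w8.npy",p,allow_pickle=True)
o=manip.get_obs();x=o["position"];q=o["ee_rot"];print(x,q,o["ft_force"],o["torque"],o["grip_width"])
```

```text
[0.54159531 0.22527334 0.11158039] [ 6.39009990e-01  7.69197382e-01 -4.21305676e-04  1.20136944e-03] [ 1.94844451 -8.33353409 -2.12105399] [-1.73749184 -0.28769237  0.04494962] 0.2231952725705033
```

View pics/w8.png

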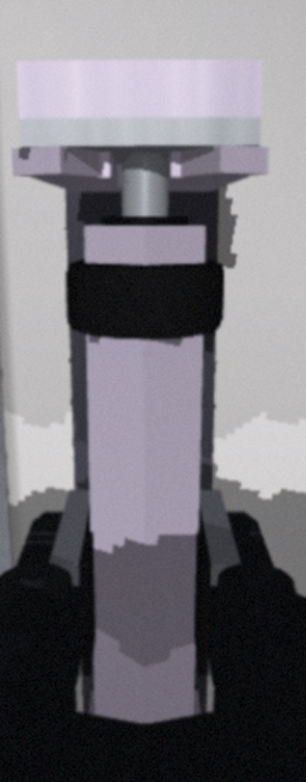

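The force and position agree (9.2 mm in). The arm yields about 0.2 mm/N, so I'll press further with allowance for it.

{"api": "jog_arm", "payload": {
  "translation": [
    [-0.4, 2, 0],
    [-0.6, 3, 0],
    [-0.8, 4, 0],
    [-0.95, 5, 0],
    [-1.1, 6, 0],
    [-1.26, 6.7, 0],
    [-1.26, 6.7, 0],
    [-1.26, 6.7, 0],
    [-1.26, 6.7, 0]
  ],
  "turn": [0, 0, 0, 0, 0, 0, 0, 0, 0]
}}

```text
clock: 15.52
position: [0.5408, 0.2295, 0.1114]
ee_rot: [0.64, 0.769, -0.002, 0.002]
ft_force: [1.5, -10.7, -1.4]
grip_width: 0.219
```

{"api": "jog_arm", "payload": {
  "translation": [
    [-0.43, 2.5, -1],
    [-0.43, 2.5, -3],
    [-0.43, 2.5, -5.5],
    [-0.43, 2.5, -8],
    [-0.43, 2.5, -10.5],
    [-0.43, 2.5, -13],
    [-0.43, 2.5, -15.5],
    [-0.43, 2.5, -18],
    [-0.43, 2.5, -20],
    [-0.43, 2.5, -22],
    [-0.43, 2.5, -23],
    [-0.43, 2.5, -23]
  ],
  "turn": [0.2, 0.2, 0.2, 0.2, 0.2, 0.2, 0.2, 0.2, 0.2, 0.2, 0.2, 0.2]
}}

```text
clock: 16.52
position: [0.5407, 0.2295, 0.0878]
ee_rot: [0.639, 0.769, -0.003, 0.003]
ft_force: [2.4, -10.3, -3.3]
grip_width: 0.226
```

{"api": "jog_arm", "payload": {
  "translation": [
    [-0.43, 2.5, -1],
    [-0.43, 2.5, -2],
    [-0.43, 2.5, -3],
    [-0.43, 2.5, -4],
    [-0.43, 2.5, -5],
    [-0.43, 2.5, -5.7],
    [-0.43, 2.5, -6.3],
    [-0.43, 2.5, -6.3],
    [-0.43, 2.5, -6.3]
  ],
  "turn": [0, 0, 0, 0, 0, 0, 0, 0, 0]
}}

```text
clock: 17.27
position: [0.5408, 0.2303, 0.0815]
ee_rot: [0.64, 0.768, -0.003, 0.004]
ft_force: [0.9, -7.9, 0.0]
grip_width: 0.227
```

Run:
```python
from h import *
from scipy.spatial.transform import Rotation as R
p=manip.camera("wrist");save(p,"w9.png",(190,0,450,200),2)
o=manip.get_obs();x=o["position"];q=o["ee_rot"];print(x,q,o["ft_force"],o["torque"],o["grip_width"])
print(R.from_quat(q).as_matrix().round(4))
```

```text
[0.54076241 0.23028388 0.08153515] [ 0.63982788  0.7685024  -0.00339989  0.00357661] [ 0.66776538 -9.65680578  0.2798216 ] [-1.71349003 -0.26840475  0.06099137] 0.22190400308321287
[[-1.812e-01  9.834e-01  1.100e-03]
 [ 9.834e-01  1.812e-01 -9.800e-03]
 [-9.800e-03 -6.000e-04 -1.000e+00]]
```

View pics/w9.png

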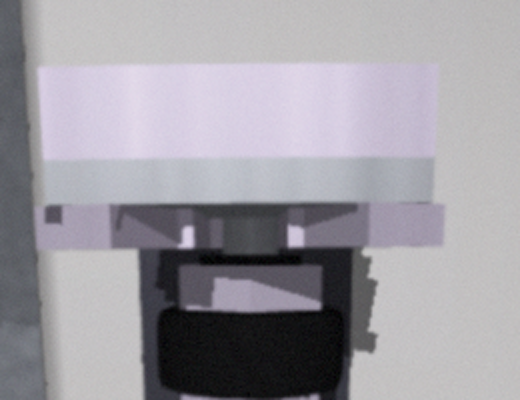

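The plunger has dropped into its pocket: the force fell to about 9 N, as the spring predicts for 10 mm in. Now ease back.

{"api": "jog_arm", "payload": {
  "translation": [
    [-0.3, 1.8, 0.2],
    [-0.2, 1.1, 0.3],
    [-0.05, 0.4, 0.3],
    [0.06, -0.3, 0.3],
    [0.2, -1, 0.3],
    [0.3, -1.7, 0.3],
    [0.45, -2.4, 0.3],
    [0.6, -3, 0.3],
    [0.7, -3.6, 0.3],
    [0.8, -4.2, 0.3],
    [0.9, -4.7, 0.3],
    [0.9, -4.7, 0.3]
  ],
  "turn": [0, 0, 0, 0, 0, 0, 0, 0, 0, 0, 0, 0]
}}

```text
clock: 18.32
position: [0.5418, 0.2248, 0.0818]
ee_rot: [0.64, 0.768, -0.004, 0.004]
ft_force: [0.5, -5.5, -0.3]
grip_width: 0.22
```

{"api": "jog_arm", "payload": {
  "translation": [
    [-0.1, 0.6, 0],
    [0, 0.2, 0],
    [0.05, -0.2, 0],
    [0.1, -0.6, 0],
    [0.2, -1, 0],
    [0.26, -1.4, 0],
    [0.34, -1.8, 0],
    [0.4, -2.2, 0],
    [0.4, -2.2, 0],
    [0.4, -2.2, 0],
    [0.4, -2.2, 0]
  ],
  "turn": [0, 0, 0, 0, 0, 0, 0, 0, 0, 0, 0]
}}

```text
clock: 19.23
position: [0.5422, 0.2226, 0.0818]
ee_rot: [0.64, 0.768, -0.004, 0.004]
ft_force: [0.2, -5.3, -0.5]
grip_width: 0.225
```

{"api": "jog_arm", "payload": {
  "translation": [
    [0, 0.1, 0],
    [0.1, -0.3, 0],
    [0.15, -0.7, 0],
    [0.2, -1.1, 0],
    [0.27, -1.5, 0],
    [0.27, -1.5, 0],
    [0.27, -1.5, 0],
    [0.27, -1.5, 0]
  ],
  "turn": [0, 0, 0, 0, 0, 0, 0, 0]
}}

```text
clock: 19.9
position: [0.5424, 0.2212, 0.0818]
ee_rot: [0.64, 0.768, -0.004, 0.004]
ft_force: [0.2, -4.0, 0.8]
grip_width: 0.226
```

{"api": "jog_arm", "payload": {
  "translation": [
    [0, -0.2, 0],
    [0.1, -0.6, 0],
    [0.2, -1, 0],
    [0.25, -1.4, 0],
    [0.25, -1.4, 0],
    [0.25, -1.4, 0],
    [0.25, -1.4, 0]
  ],
  "turn": [0, 0, 0, 0, 0, 0, 0]
}}

```text
clock: 20.48
position: [0.5425, 0.2207, 0.0819]
ee_rot: [0.64, 0.769, -0.003, 0.003]
ft_force: [-1.4, 1.6, -0.8]
grip_width: 0.224
```

The stub has reached the bottom of the hole: the axial force changed sign at the predicted place. I'll take out the strain, lower a touch and open a little.

{"api": "jog_arm", "payload": {
  "translation": [
    [0, 0.2, -0.3],
    [0, 0.2, -0.6],
    [0, 0.2, -0.6],
    [0, 0.2, -0.6]
  ],
  "turn": [0, 0, 0, 0]
}}

```text
clock: 20.82
position: [0.5426, 0.2208, 0.0815]
ee_rot: [0.64, 0.769, -0.003, 0.004]
ft_force: [-0.3, -1.4, 2.1]
grip_width: 0.226
```

{"api": "jog_arm", "payload": {
  "translation": [
    [0, 0, 0],
    [0, 0, 0],
    [0, 0, 0],
    [0, 0, 0],
    [0, 0, 0]
  ],
  "turn": [0, 0, 0, 0, 0],
  "grip": 38
}}

```text
clock: 21.23
position: [0.5427, 0.2209, 0.0815]
ee_rot: [0.64, 0.769, -0.003, 0.004]
ft_force: [0.7, -1.2, 0.4]
grip_width: 0.445
```

Run:
```python
from h import *
p=manip.camera("wrist");save(p,"w10.png",(150,0,490,480),1.2)
o=manip.get_obs();print(o["position"],o["ft_force"],o["grip_width"])
```

```text
[0.54261244 0.22086721 0.08145827] [ 0.57733672 -0.03449444  0.63420934] 0.4462316085150967
```

View pics/w10.png

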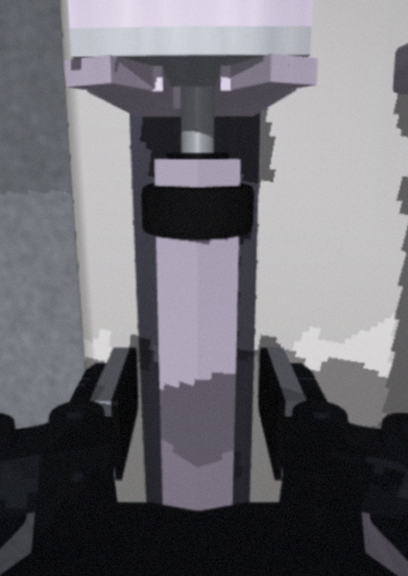

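Released: the bar (cols 158-240) lies straight in the groove axis and clear of both fingers. I'll withdraw straight up and check.

{"api": "jog_arm", "payload": {
  "translation": [
    [0, 0, 3],
    [0, 0, 10],
    [0, 0, 25],
    [0, 0, 45],
    [0, 0, 70],
    [0, 0, 100],
    [0, 0, 130],
    [0, 0, 145],
    [0, 0, 145],
    [0, 0, 145]
  ],
  "turn": [0, 0, 0, 0, 0, 0, 0, 0, 0, 0]
}}

```text
clock: 22.12
position: [0.543, 0.221, 0.2276]
ee_rot: [0.64, 0.769, -0.002, 0.004]
ft_force: [0.4, -0.4, 0.2]
grip_width: 0.444
```

Run:
```python
from h import *
p=manip.camera("wrist");cv=p["frame"][:,:,::-1]
th=np.radians(10.8);ex=np.array([np.cos(th),np.sin(th)]);ey=np.array([-ex[1],ex[0]])
s=manip.camera("scene");a=cv[0:330,180:480];b=s["frame"][150:260,350:500,::-1]
b=cv2.resize(b,None,fx=3,fy=3);h=a.shape[0];cv2.imwrite("pics/w11.png",np.hstack([a,b[:h]]))
for pic in(p,s):
  for n in("idler_plain","idler_center","idler_sprung"):
    for r in manip.pinpoint(pic,n):
        q=atz(pic,r["at"],.1)[:2];m=np.array([ex@q-.5738,ey@q-.1235])
        if abs(m[0])<.02: print(n,round(r["confidence"],2),(m*1000).round(1))
```

```text
idler_plain 0.85 [  1.1 -74.3]
idler_center 0.88 [-0.5 -7.8]
idler_sprung 0.66 [ 1.5 57.6]
idler_plain 0.78 [  10.2 -605.8]
idler_plain 0.52 [ -6.9 -70. ]
idler_center 0.5 [ -2.2 -15.2]
idler_sprung 0.54 [ 1.3 58.3]
```

```bash
python3 -c "
from workcell import manip
print(manip.hand_in())"
```

```text
the job is handed in; nothing more can be done
None
```

I put the idler from the tray back in the empty bay and handed the job in at about 22 s; no verdict was reported.

**What I did:** I measured the brackets at about 8.5 mm towards -y. I brought the plunger down through the flare at axis height 130 mm and pressed it in about 13.5 mm, with readings up to about 11 N. Then I lowered the idler until the plunger dropped into its pocket and eased it back until the stub reached the bottom of the hole. I let go with almost no load on it and withdrew straight up.

**Last checks:**
- **Wrist camera:** it puts the plain end at y = -74.3 mm, the centre at -7.8 mm and the sprung end at +57.6 mm. That matches a fully seated idler at the bracket offset, and the sideways readings are within about 1.5 mm.
- **Force:** it changed sign about where the hole's bottom was expected. The gripper felt nothing after withdrawing.
- **Disagreed:** the scene camera put the plain end 6.9 mm and the centre 2.2 mm off to the side, at low confidence (0.5). I put this down to the network, because the wrist picture after release showed the bar straight in line with the groove.
- **Not done:** the final close-up was refused because I had reached the picture limit, so the seated height rests on the tool height and forces. I also did not look again at the bystanders; nothing in the force readings suggested touching one.

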